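Re-index a wooden blank in a drilling jig with a toggle clamp

ROBOT

A 6-joint arm with a two-finger parallel gripper is mounted at the origin on the work surface. World frame = base frame: x ahead of the robot, y to its left, z up, the work surface at z = 0. Lengths are in m, angles in rad, forces in N, time in s.
With the tool pointing down it reaches from about 0.275 to 0.75 m from the base axis. Payload 10.2 kg.
Tool frame: the origin (TCP) lies midway between the tips of the shut fingers; the grasp point (between the pads) lies 19 mm behind it (env.hold_point_z is the distance from the TCP to the grasp point, in m); z points along the fingers, y is the line along which they close (so a half turn about z gives the same grasp; the last joint's range is limited). The gripper opens to 85 mm and grips with 20 to 120 N. Pads are 22 mm wide; open, the fingers measure 114 mm over their backs; the gripper's body (76 mm by 85 mm) begins 54 mm behind the grasp point. The pads swing forward as they close: fully open they stand 13 mm farther back than shut.
Start: joints at [-1.57, 0.313, 1.498, -0, 1.331, -0.223], TCP at [0.117, -0.512, 0.231] pointing down, gripper open.
Joint ranges: [-2.94, 2.94], [-0.97, 2.17], [0.19, 2.56], [-1.23, 4.37], [0.02, 3.11], [-2.88, 2.88]. Speed limits (rad/s): [2.39, 2.39, 3.01, 3.14, 3.14, 3.14].

INTERFACE

Orientations are given as a unit quaternion [x, y, z, w].
In Python, from bench import env, kinematics, monitor, eyes, job gives the robot as it stands. The module is installed in compiled form; this text tells all that it offers. Calls block until the motion is done:
- env.reach(position, orientation): joint-space move of the TCP to a pose.
- env.movel(position, velocity=0.15, frame=None, guard=None): straight line of the TCP; frame=None keeps the orientation; velocity is the mean speed in m/s. With guard (N) it stops when the force on the tool has changed by that much, and returns True; else False.
- env.set_joints(angles): joint-space move.
- env.release() and env.close_gripper(effort=None): open the fingers fully, or close them until they stop; effort is the grip in N (None keeps the last).
- env.hold(seconds).
- kinematics.ik(position, orientation): joint angles nearest the present ones, or None.
- monitor.sense(): the state.
- eyes.grab_frame(name): name is "scene" or "side" or "wrist"; returns a dict with "frame" (400x640x3 uint8, red, green, blue), "mtx" (3x3 intrinsics, pixels), "k1" (the pictures are not rectified: a ray, as slopes to the right and down, at radius r is drawn at 1 + k1 r^2 times it, then the intrinsics apply), "view" (4x4, takes a point from world to camera coordinates). Camera axes: x right, y down, z forward; pixel columns grow to the right and rows downward; lengths in m; the calibration is good to about 2 mm. A picture is of the moment at which its call begins. There is no depth.
A pose or a line that the arm cannot do raises env.MotionError and nothing moves.
- job.hand_in(): hands the job in; it is judged then, once.
The state is a dict: "clock": time; "joints": joint angles; "qvel": joint speeds; "joint_efforts": joint torques, N m; "position": TCP position; "ee_rot": TCP orientation; "contact_force": force on the tool from outside, world axes, zero at the start; "ft_torque": the same for the moment, N m; "finger_gap": opening from 0.0 (shut) to 1.0 (fully open); "gripper_force": force on a finger pad.
Only numpy, scipy, OpenCV 4.12 (cv2) and the standard library are available. Lean on these libraries where they do the work, as an engineer would, in place of code of your own. Each camera call takes 0.05 s, during which the arm holds its last target. There are 200 camera calls.

TASK

The wooden blank in the drilling jig is clamped in the wrong place. Swing the toggle clamp's handle fully back to release it, slide the blank along until it sits flush against both the fence and the end stop, then swing the handle forward over centre again so that the clamp locks down on the blank. Leave the other things on the bench where they are.

Things in the scene. Friction and masses are not known exactly. Their poses are not given: they have to be found in the camera images.
- jig: Plywood drilling jig fixed to the bench, yaw up to 0.25 rad. Origin on the bench (z=0), straight below the clamp's closed pad. x points away from the robot, across the board towards fence and clamp; y along the fence towards the end stop. Board 18 mm thick, x -75 to +125 mm, y -200 to +160 mm.
- fence_face (a point): Point on the fence's face, jig x=25 mm, y=-60 mm, 28 mm above the bench. Fence: dark wood strip along the jig's y (from -185 to +145 mm), 18 mm thick, its top 38 mm above the bench; the blank goes on its robot side (-x).
- bush (a point): Centre of the steel drill bush, jig x=-7 mm, y=55 mm, top 64 mm above the bench. It sits on a steel plate 24 mm wide (y 43 to 67 mm) that reaches over the blank's path from x=75 to -17 mm, underside 52 mm above the bench: the blank slides beneath with 4 mm to spare.
- clamp_pivot (a point): Pivot of the toggle clamp's handle: jig x=72, y=0, 26 mm above the bench, between cheeks 78 mm high. Handle and arm turn in the jig's x-z plane, linked. The arm, 72 mm long, pivots at x=60, 69 mm above the bench and reaches to -x over the blank: level when closed, raised 1.1 rad (pad 110 mm above the bench) with the handle fully back. Its sprung rubber pad, 18 mm across, hangs near its tip.
- clamp_handle (a joint): Handle angle, rad. 0: upright, at its stop, clamp locked. Grows as the handle leans back towards jig +x; 0.90: fully back, open. Dead centre at 0.10: below it the clamp pulls itself to 0 and stays; from 0.10 to about 0.3 the pad presses on the blank. About 3 to 6 N at the handle's end passes dead centre either way. Fully back it stays; half way it may fall towards closed.
- handle_end (a point): Centre of the rounded end of the handle's black grip, 125 mm from the pivot along the handle (151 mm above the bench when closed). Grip: round bar 22 mm in diameter, from 74 to 136 mm from the pivot; below it two steel side plates, 12 mm by 21 mm overall.
- blank: Loose light-wood blank, 64 mm (its x) by 170 mm (its y) by 30 mm high, 0.16 to 0.33 kg, one small dark drilled hole near its +y end. Origin at the centre of its underside, axes nearly parallel to the jig's. It lies on the jig board (18 mm above the bench), at the start 4 to 10 mm off the fence and 28 to 90 mm short of the end stop, held by the clamp.
- stop: End stop: fixed aluminium block on the jig board, 60 mm (x) by 24 mm (y) by 22 mm high, axes parallel to the jig's. Origin at the centre of its underside; the face towards the blank is at its y=-12 mm. Its place along the jig varies.
- screwdriver: Bystander: screwdriver lying on the bench.
- square: Bystander: try square, wooden stock 110 mm, steel blade 150 mm, lying flat.
- glue: Bystander: white glue bottle, 54 mm across, 150 mm tall, standing.
- offcut: Bystander: light-wood offcut 70 x 50 x 30 mm.
- clamp_pad: Rubber pad on the clamp arm, 18 mm across; origin at the centre of its underside. Closed it presses on the blank's top 48 mm above the bench, with about 8 N.

How it is judged:
On the way, in this order (a step that is already met when the one before it is completed fails the run):
1. the clamp is open: handle swung back past 0.7 rad (value of joint clamp_handle above 0.7 rad), for 0.2 s.
2. with the clamp open (handle past 0.4 rad) the blank is flush: within 2 mm of the end stop and of the fence, square to them within 0.02 rad (value of joint clamp_handle above 0.4 rad and y of blank in the frame of stop above -0.099 m and x of blank in the frame of jig above -0.009 m and angle between the y axis of blank and the y axis of jig, either way round below 0.02 rad), for 0.2 s.
At the end, for the whole second after the job is handed in: The handle is forward past its dead centre (below 0.06 rad), the clamp pad presses on the blank with more than 4 N, and the blank lies still and flat on the jig board, within 2 mm of the end stop and of the fence and square to them within 0.02 rad (value of joint clamp_handle below 0.06 rad and contact force between clamp_pad and blank above 4 N and y of blank in the frame of stop between -0.099 and -0.09 m and x of blank in the frame of jig between -0.009 and 0 m and z of blank in the frame of jig below 0.021 m and angle between the y axis of blank and the y axis of jig, either way round below 0.02 rad and linear speed of blank below 0.01 m/s); the robot touches nothing.
It fails at once if a bystander (screwdriver, square, glue bottle, offcut) is moved more than 30 mm (distance of any of screwdriver, square, glue, offcut from where it was at the start of the episode above 0.03 m).
It also fails if it takes over 61 s, if anything falls off the work surface, if the arm or the gripper's body presses on something with over 40 N, if the wrist force passes 120 N, or if a joint passes its speed limit or range.

## Working session

There is one attempt and no reset: what is moved stays moved. The work goes in short steps, each a Python script; the robot and the scene stay as the last script left them, time stands still between calls to the robot, and variables do not carry over. Pictures are saved under pics/ and viewed, at most 10 in all, crops included, and the job is handed in when it is done.

```bash
mkdir -p pics; cat > h.py <<'E'
import numpy as np, cv2
from bench import env, kinematics, monitor, eyes, job
from scipy.spatial.transform import Rotation as R
def grab(n,save=None):
    d=eyes.grab_frame(n)
    if save: cv2.imwrite('pics/'+save,d['frame'][:,:,::-1]); np.savez('pics/'+save[:-4]+'.npz',**{k:np.array(d[k]) for k in('frame','mtx','k1','view')})
    return d
def load(s): return dict(np.load('pics/'+s+'.npz'))
def ray(d,uv):
    uv=np.atleast_2d(np.array(uv,float)); K=np.array(d['mtx']); V=np.array(d['view'])
    p=(uv-[K[0,2],K[1,2]])/[K[0,0],K[1,1]]
    k=float(d['k1']); s=p.copy()
    for _ in range(20): s=p/(1+k*(s**2).sum(1,keepdims=True))
    r=np.c_[s,np.ones(len(s))]@V[:3,:3]
    return -V[:3,:3].T@V[:3,3], r/np.linalg.norm(r,axis=1,keepdims=True)
def plane(d,uv,z):
    o,r=ray(d,uv); return o+r*((z-o[2])/r[:,2])[:,None]
def tri(d1,a,d2,b):
    o1,r1=ray(d1,a);o2,r2=ray(d2,b);r1=r1[0];r2=r2[0]
    t=np.linalg.lstsq(np.c_[r1,-r2],o2-o1,rcond=None)[0]
    p,q=o1+t[0]*r1,o2+t[1]*r2
    return (p+q)/2,np.linalg.norm(p-q)
def proj(d,P):
    P=np.atleast_2d(P);V=np.array(d['view']);c=P@V[:3,:3].T+V[:3,3];s=c[:,:2]/c[:,2:]
    s=s*(1+float(d['k1'])*(s**2).sum(1,keepdims=True));K=np.array(d['mtx'])
    return s*[K[0,0],K[1,1]]+[K[0,2],K[1,2]]
E
python3 - <<'E'
from h import *
a=grab('scene','scene0.png');b=grab('side','side0.png');c=grab('wrist','wrist0.png')
for d in(a,b,c): print(ray(d,[[320,200]]))
s=monitor.sense();print(s['clock'],s['ee_rot'],s['contact_force'])
E
```

```text
(array([1.18335497, 0.57931683, 1.20430696]), array([[-0.44897559, -0.42737981, -0.78470849]]))
(array([0.12844073, 0.84242844, 1.19909647]), array([[ 0.3035819 , -0.58503784, -0.75204306]]))
(array([ 0.18667854, -0.49483186,  0.37161327]), array([[-0.29187402, -0.05537932, -0.95485218]]))
0.15 [ 9.93746868e-01  1.11655431e-01  5.67647070e-05 -4.73382148e-04] [ 0.23426782  0.34200497 -0.16923848]
```

View pics/scene0.png

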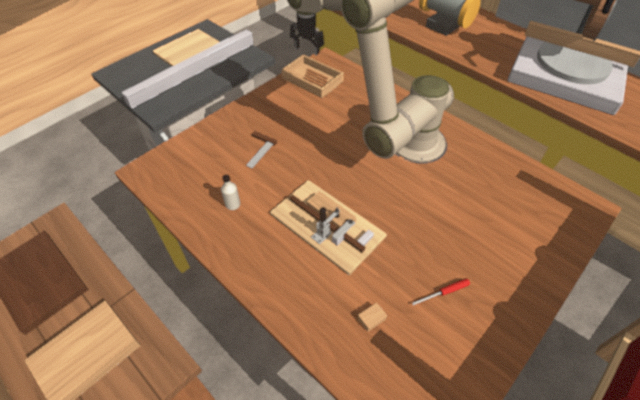

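View pics/side0.png

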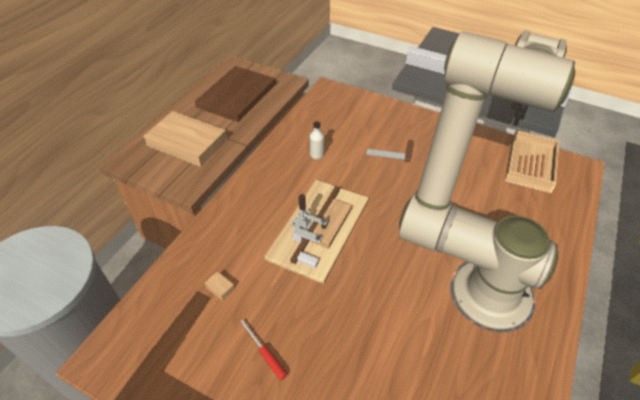

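The scene picture shows the jig board with corners near (309,182), (386,234), (350,271), (271,212). The side picture shows the same corners at (368,199), (322,279), (267,262), (319,182). The clamp is near (322,225) in the first and (308,222) in the second.

```bash
python3 - <<'E'
from h import *
a,b=load('scene0'),load('side0')
A=[(309,182),(386,234),(350,271),(271,212)]; 
# match: side corners by world
print(plane(a,A,.018).round(3)); B=[(368,199),(322,279),(267,262),(319,182)]
print(plane(b,B,.018).round(3))
for p,q in zip(A,B): print([x.round(3) for x in tri(a,p,b,q)])
c=load('wrist0');V=c['view'];s=monitor.sense()
Rt=R.from_quat(s['ee_rot']).as_matrix()
print('cam in tool',Rt.T@(ray(c,[[320,200]])[0]-s['position']),'\n',Rt.T@V[:3,:3].T)
print(c['mtx'],c['k1'],a['k1'])
E
```

```text
[[ 0.471 -0.155  0.018]
 [ 0.456  0.194  0.018]
 [ 0.645  0.199  0.018]
 [ 0.662 -0.153  0.018]]
[[ 0.463 -0.154  0.018]
 [ 0.459  0.194  0.018]
 [ 0.634  0.217  0.018]
 [ 0.646 -0.149  0.018]]
[array([ 0.466, -0.161,  0.009]), np.float64(0.001)]
[array([0.458, 0.196, 0.022]), np.float64(0.001)]
[array([0.641, 0.201, 0.002]), np.float64(0.013)]
[array([ 0.654, -0.164,  0.   ]), np.float64(0.0)]
cam in tool [ 0.07220896 -0.00102967 -0.14071846] 
 [[-9.20378816e-04 -9.57902034e-01 -2.87093794e-01]
 [ 9.99999478e-01 -1.00892189e-03  1.60470200e-04]
 [-4.43369946e-04 -2.87093497e-01  9.57902462e-01]]
[[349.84419788   0.         323.51143819]
 [  0.         349.84419788 196.33276103]
 [  0.           0.           1.        ]] -0.06512099988875186 -0.05287450571540475
```

```bash
python3 - <<'E'
from h import *
for i,p in enumerate([(.56,-.07,.28),(.50,.09,.28)]):
    env.reach(p,[0,1,0,0]); env.hold(.2); grab('wrist',f'w{i+1}.png')
print(monitor.sense()['clock'],monitor.sense()['joints'])
a,b=[load(f'w{i}')['frame'][:,:,::-1] for i in(1,2)]
cv2.imwrite('pics/w12.png',np.vstack([cv2.rotate(x,cv2.ROTATE_180)[50:350] for x in(a,b)]))
E
```

```text
3.6083 [-5.47491693e-02  2.44518522e-01  1.46111057e+00 -6.41704720e-05
  1.43632982e+00 -1.62393559e+00]
```

View pics/w12.png

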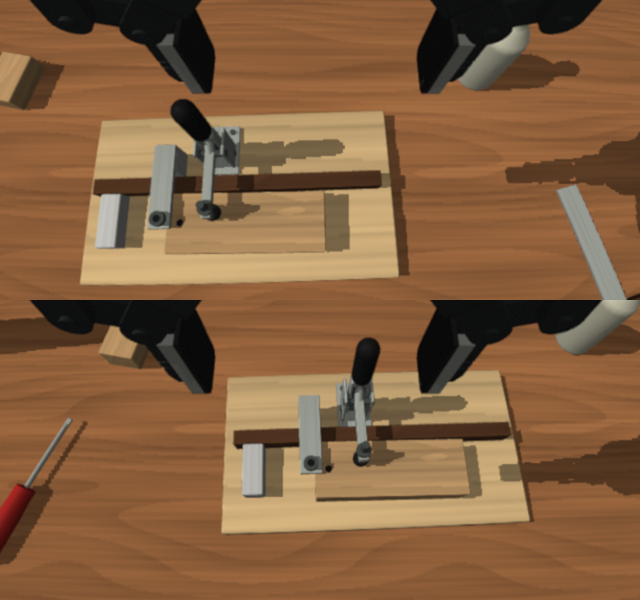

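Both wrist views show the jig clearly. In the top half (rotated) the stop is at (112,220), bush (157,218), pad (208,210), grip end (183,107), and the blank's robot-side corners are (166,252) and (325,250). In the bottom half the stop is at (253,470), bush (311,463), grip end (368,348). I'll enlarge for exact corners.

```bash
python3 - <<'E'
from h import *
t=[cv2.rotate(load(f'w{i}')['frame'][:,:,::-1].copy(),cv2.ROTATE_180) for i in(1,2)]
c1=t[0][140:340,75:410];c2=t[1][110:290,215:535]
f=lambda c:cv2.resize(c,None,fx=2.38,fy=1.6,interpolation=cv2.INTER_CUBIC)
r=lambda c,s:cv2.resize(c,None,fx=s,fy=s,interpolation=cv2.INTER_CUBIC)
cv2.imwrite('pics/z1.png',r(c1,2.38));cv2.imwrite('pics/z2.png',r(c2,2.5));
E
```

```text
(no output)
```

View pics/z1.png

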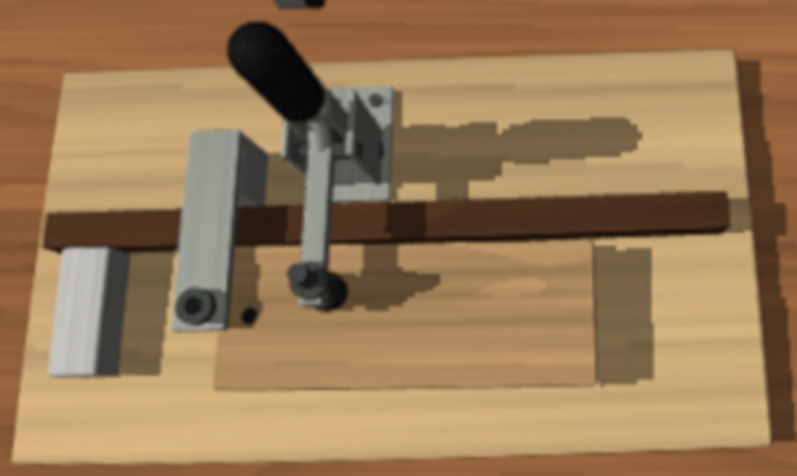

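View pics/z2.png

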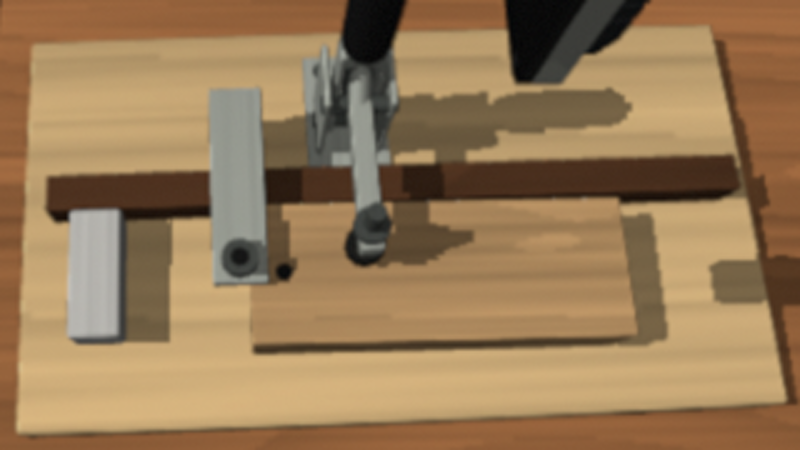

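The pictures show the stop, bush, blank corners and hole sharply. The blank's near corners are z1 (215,388), (595,384) and z2 (253,344), (636,332), the bush is z1 (194,306) and z2 (240,257), and the blank has a visible gap to the fence.

```bash
cat > m.py <<'E'
from h import *
a,b=load('w1'),load('w2')
def o1(p): return 639-(75+(p[0]+.5)/2.38-.5),399-(140+(p[1]+.5)/2.38-.5)
def o2(p): return 639-(215+(p[0]+.5)/2.5-.5),399-(110+(p[1]+.5)/2.5-.5)
pts=dict(bush=((194,306),(240,257)),blLL=((215,388),(253,344)),blLR=((595,384),(636,332)),blUR=((593,241),(618,197)),hole=((249,315),(284,271)),
st1=((66,248),(71,210)),st2=((113,249),(121,209)),st3=((96,376),(120,337)),st4=((49,374),(68,338)),
bo1=((65,73),(32,44)),bo2=((735,50),(712,27)),bo3=((770,443),(786,402)),bo4=((12,462),(18,432)),feL=((45,244),(48,208)),feR=((728,230),(738,190)))
W={}
for k,(p,q) in pts.items():
    W[k],e=tri(a,o1(p),b,o2(q)); print(k,W[k].round(4),e.round(4))
g,e=tri(a,(639-183,349-107),b,(639-368,349-48)); print('grip',g.round(4),e)
zz=dict(bush=.064,bl=.048,ho=.048,st=.040,bo=.018,fe=.038)
P={}
for k,(p,q) in pts.items():
    z=zz.get(k,zz.get(k[:2])); pa,pb=plane(a,o1(p),z)[0],plane(b,o2(q),z)[0]; P[k]=(pa+pb)/2
    print(k,pa.round(4),pb.round(4))
# jig frame by rigid fit
J=dict(bush=(-7,55),bo1=(125,160),bo2=(125,-200),bo3=(-75,-200),bo4=(-75,160),feL=(25,145),feR=(25,-185))
X=np.array(list(J.values()))/1e3;Y=np.array([P[k][:2] for k in J])
xm,ym=X.mean(0),Y.mean(0);U,S,Vt=np.linalg.svd((X-xm).T@(Y-ym));Rm=(U@Vt).T;t=ym-Rm@xm
yaw=np.arctan2(Rm[1,0],Rm[0,0]);print('jig',t,yaw,'res',((Y-(X@Rm.T+t))*1e3).round(1).tolist())
for k in P: print(k,(1e3*((P[k][:2]-t)@Rm)).round(1),(1e3*((W[k][:2]-t)@Rm)).round(1))
print('grip',(1e3*((g[:2]-t)@Rm)).round(1))
np.savez('jig.npz',t=t,yaw=yaw)
E
python3 m.py
```

```text
bush [0.5234 0.0944 0.0613] 0.0
blLL [0.4892 0.089  0.043 ] 0.0001
blLR [ 0.4924 -0.0792  0.0459] 0.001
blUR [ 0.5554 -0.079   0.0454] 0.0005
hole [0.521  0.0752 0.0468] 0.0003
st1 [0.5532 0.1734 0.0348] 0.0004
st2 [0.5532 0.1499 0.0349] 0.0011
st3 [0.4935 0.1479 0.0369] 0.0003
st4 [0.4937 0.1715 0.0353] 0.001
bo1 [0.6521 0.2042 0.0137] 0.0
bo2 [ 0.6616 -0.1557  0.0171] 0.0009
bo3 [ 0.4647 -0.1616  0.0149] 0.0009
bo4 [0.4533 0.196  0.0162] 0.0002
feL [0.5548 0.1845 0.0342] 0.0004
feR [ 0.5623 -0.1429  0.0354] 0.0006
grip [0.6067 0.0423 0.1498] 0.0022556829475221243
bush [0.5231 0.0932 0.064 ] [0.5226 0.0944 0.064 ]
blLL [0.4892 0.0869 0.048 ] [0.4883 0.0889 0.048 ]
blLR [ 0.4918 -0.0793  0.048 ] [ 0.4925 -0.0781  0.048 ]
blUR [ 0.5546 -0.079   0.048 ] [ 0.5547 -0.0777  0.048 ]
hole [0.521  0.0748 0.048 ] [0.5205 0.0752 0.048 ]
st1 [0.5521 0.17   0.04  ] [0.5517 0.1723 0.04  ]
st2 [0.5518 0.1467 0.04  ] [0.5521 0.1493 0.04  ]
st3 [0.4936 0.1463 0.04  ] [0.4928 0.1474 0.04  ]
st4 [0.494  0.1688 0.04  ] [0.4924 0.1704 0.04  ]
bo1 [0.6503 0.2012 0.018 ] [0.6497 0.2029 0.018 ]
bo2 [ 0.661
[... 216 characters left out ...]
.1425  0.038 ] [ 0.5617 -0.1412  0.038 ]
jig [0.53178075 0.0395965 ] 0.029638909090649333 res [[-0.3, -0.6], [-2.0, -1.2], [-1.6, 1.3], [1.9, 2.2], [1.3, -2.1], [1.4, -2.4], [-0.6, 2.7]]
bush [-7.3 54.4] [-6.8 55. ]
blLL [-41.6  49.6] [-41.1  50.6]
blLR [ -43.1 -117.1] [ -42.9 -117.6]
blUR [  19.4 -118.6] [  20.1 -119.2]
hole [-9.9 35.7] [-9.7 35.9]
st1 [ 24.  130.9] [ 25.4 133.1]
st2 [ 23.4 107.8] [ 24.7 109.6]
st3 [-35.4 108.3] [-35.  109.4]
st4 [-34.7 131.1] [-34.2 133. ]
bo1 [122.9 158.9] [125.1 160.9]
bo2 [ 123.5 -198.6] [ 124.  -199.1]
bo3 [ -73.  -197.8] [ -73.  -199.1]
bo4 [-73.8 157.9] [-73.8 158.7]
feL [ 26.3 142.6] [ 27.3 144.2]
feR [  24.4 -182.3] [  25.1 -183.3]
grip [75.   0.5]
```

The heights and sizes all check. The blank is about 64 x 167, its top is at about 46, the grip end is at jig (75,0,150), and the bush and fence match. The stop face is at jig y≈108.5, and the blank centre is about (-11,-34). Next I open the clamp.

```bash
cat >> h.py <<'E'
try:
    _j=np.load('jig.npz');T0,YAW=_j['t'],float(_j['yaw'])
    RZ=R.from_euler('z',YAW); Q=(RZ*R.from_quat([0,1,0,0])).as_quat()
except Exception: pass
def W(x,y,z): # jig mm -> world m
    p=RZ.apply([x/1e3,y/1e3,z/1e3]); return [p[0]+T0[0],p[1]+T0[1],z/1e3]
def jigpos():
    s=monitor.sense(); p=RZ.inv().apply(np.array(s['position'])-[*T0,0])*1e3
    return p.round(1),RZ.inv().apply(s['contact_force']).round(1),round(s['clock'],2)
def line(x,y,z,v=.15,g=None):
    r=env.movel(W(x,y,z),velocity=v,frame=Q,guard=g); print(r,*jigpos()); return r
E
python3 - <<'E'
from h import *
env.close_gripper(40)
env.reach(W(35,0,200),Q); print(jigpos())
line(35,0,131)
for th in (0,.15,.3,.5,.7,.88,.94):
    u=np.array([np.sin(th),np.cos(th)]);n=np.array([-u[1],u[0]])
    p=np.array([72,26])+105*u+11*n
    if line(p[0]-11,0,p[1],.1,30): break
grab('wrist','o1.png');grab('side','o1s.png')
E
```

```text
(array([3.490e+01, 2.000e-01, 2.003e+02]), array([ 0.4,  0.4, -0.4]), 4.91)
False [ 35.5   0.3 132.7] [-0.4  0.5  0. ] 5.52
False [ 50.3   0.  131.9] [-0.3  0.6 -0.6] 5.82
False [ 65.6   0.  131.6] [-0.3 -0.1 -0.8] 6.12
False [ 81.    0.  129.4] [-0.5 -0.4  1.1] 6.43
False [101.2   0.  123.2] [ 0.4 -0.3 -0.2] 6.79
False [119.8   0.  113.3] [ 0.  -0.1 -0.7] 7.15
False [134.6   0.  101.4] [-0.4 -0.1  0.1] 7.49
False [139.3   0.   97.9] [-4.5 -0.1  6.9] 7.74
```

```bash
python3 - <<'E'
from h import *
line(125,0,125); line(110,0,210)
env.reach(W(10,-100,250),Q); env.hold(.15); d=grab('wrist','w3.png')
cv2.imwrite('pics/w3r.png',cv2.rotate(d['frame'][:,:,::-1].copy(),cv2.ROTATE_180)); print(jigpos())
E
```

```text
False [125.3  -0.  125.4] [ 0.4  0.3 -0.9] 8.2
False [109.7   0.  208.6] [-0.3  0.7 -0.5] 8.93
(array([ 10.5, -99.3, 249.2]), array([-1.2,  0.4, -0.5]), 9.77)
```

View pics/w3r.png

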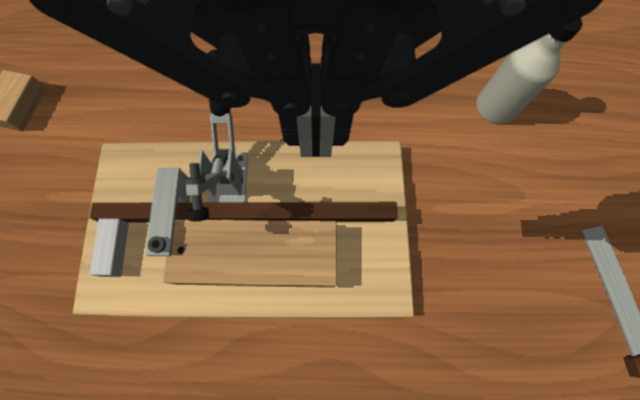

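The picture shows the handle fully back (grip near (222,105)) and the pad raised over the fence (198,212), so the clamp is open. The blank hasn't moved. Next I push it to the fence, then to the stop.

```bash
python3 - <<'E'
from h import *
import h
env.reach(W(-85,-34,110),Q); line(-85,-34,32)
line(-62,-34,32,.1,8)
print('xpush',line(-44,-34,32,.03,8))
line(-80,-34,40,.12); line(-80,-100,115,.2)
h.Q=Q2=(RZ*R.from_euler('z',np.pi/2)*R.from_quat([0,1,0,0])).as_quat()
env.reach(W(-9,-155,115),Q2); print(jigpos(),monitor.sense()['joints'][5])
line(-9,-155,32); line(-9,-136,32,.1,8)
print('ypush',line(-9,-62,32,.04,8))
line(-9,-85,34,.1); line(-9,-130,130,.2)
h.Q=Q; env.reach(W(-10,-90,250),Q); env.hold(.15); d=grab('wrist','w4.png')
c=cv2.rotate(d['frame'][:,:,::-1].copy(),cv2.ROTATE_180)
cv2.imwrite('pics/w4r.png',cv2.resize(c[150:350,80:430],None,fx=2.28,fy=2.28,interpolation=cv2.INTER_CUBIC)); print(jigpos())
E
```

```text
False [-84.  -34.4  32.8] [0.8 0.3 0.5] 11.19
False [-61.9 -34.   32.4] [-0.1 -0.1  0.1] 11.57
True [-48.6 -33.9  31.6] [-0.  -0.7  0.3] 12.07
xpush True
False [-79.3 -34.2  40.3] [ 0.1 -0.1  0.7] 12.48
False [-80.3 -99.5 114.2] [ 0.3 -0.3 -1.7] 13.13
(array([  -9., -155.,  115.]), array([ 0.1, -0. ,  0.5]), 17.0) 2.6788675023681785
False [  -8.5 -155.2   32.7] [ 0.2 -0.5  0.2] 17.7
False [  -8.7 -135.6   32.6] [-0.9  0.8  0.1] 18.04
True [ -9.1 -72.1  31.9] [-1.4 -3.4  2.1] 19.48
ypush True
False [ -8.9 -85.2  34. ] [-1.1 -0.1 -0. ] 19.76
False [  -9.6 -129.3  128.9] [-0.3 -0.6 -0.3] 20.44
(array([-10., -90., 250.]), array([ 0.2, -0. ,  0.6]), 24.48)
```

View pics/w4r.png

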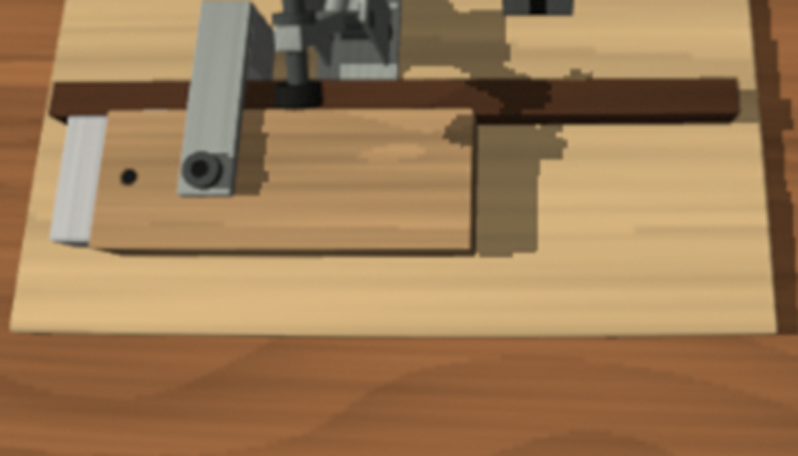

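The picture shows the blank touching the stop (left end at (100,180)) and up against the fence. The contact positions matched the predictions: x -48.6 against -50, and y -72.1 against -72.5. I'll re-seat it against the fence at two points, then close the clamp.

```bash
python3 - <<'E'
from h import *
print(kinematics.ik(W(196,0,88),Q) is not None, kinematics.ik(W(196,0,180),Q) is not None)
env.reach(W(-85,60,110),Q); line(-80,60,32)
r=[]
for y in (60,-15):
    line(-58,y,32,.12,8); ok=line(-43,y,32,.03,8); r.append((ok,jigpos()[0][0])); line(-62,y,32,.1)
print(r)
line(-85,-15,110,.2)
E
```

```text
True True
False [-79.2  59.6  32.8] [-0.   0.8  1.3] 26.03
False [-57.8  59.9  32.6] [-0.4  0.4  0. ] 26.37
True [-49.   60.1  31.6] [-0.1 -0.1  0.5] 26.77
False [-61.9  60.   32.1] [ 0.   0.9 -0.8] 27.04
False [-58.  -14.7  32. ] [ 0.3  0.6 -0.4] 27.82
True [-48.7 -14.4  31.5] [-0.2  0.6  0.8] 28.22
False [-61.8 -14.9  32.1] [ 0.4  0.  -0.1] 28.49
[(True, np.float64(-49.0)), (True, np.float64(-48.7))]
False [-84.8 -15.  109.5] [-0.1 -0.5 -0.8] 29.05
```

```bash
python3 - <<'E'
from h import *
line(-60,-15,200,.25); env.reach(W(198,0,200),Q); line(200,0,88)
for th in (.88,.7,.5,.35,.2,.1,.03,-.03):
    p=np.array([72+125*np.sin(th)+22,26+125*np.cos(th)-18])
    if line(p[0],0,p[1],.08,40): break
line(115,0,140); line(115,0,220)
env.reach(W(10,-100,250),Q); env.hold(.15); d=grab('wrist','w5.png')
c=cv2.rotate(d['frame'][:,:,::-1].copy(),cv2.ROTATE_180)
cv2.imwrite('pics/w5r.png',cv2.resize(c[80:330,60:430],None,fx=2.1,fy=2.1,interpolation=cv2.INTER_CUBIC)); print(jigpos())
E
```

```text
False [-60.3 -14.9 198.5] [1.4 0.1 0.4] 29.57
False [ 2.005e+02 -1.000e-01  8.960e+01] [-0.   0.4  0.1] 31.48
False [190.6  -0.   89.1] [-0.3  0.3 -1. ] 31.75
False [174.5   0.  103.7] [ 0.  -0.1 -0.8] 32.18
False [154.   -0.  117.5] [ 0.5 -0.2 -0.7] 32.64
False [137.1  -0.  125.2] [-0.5  0.3 -0.3] 33.02
False [119.2  -0.  130.5] [ 1.7 -0.   1.7] 33.41
False [106.5   0.  132.2] [ 0.1 -0.3  0.5] 33.72
False [ 97.9   0.  132.8] [-0.9  0.4  0. ] 33.98
False [ 94.8  -0.3 133.6] [24.4  1.  -9.1] 34.23
False [115.2   0.  139.5] [-0.3 -0.1 -0.7] 34.55
False [114.4   0.  218.9] [-0.1 -0.4 -0.4] 35.23
(array([ 10.5, -99.3, 249.3]), array([-0.1,  0.7,  0.3]), 36.08)
```

View pics/w5r.png

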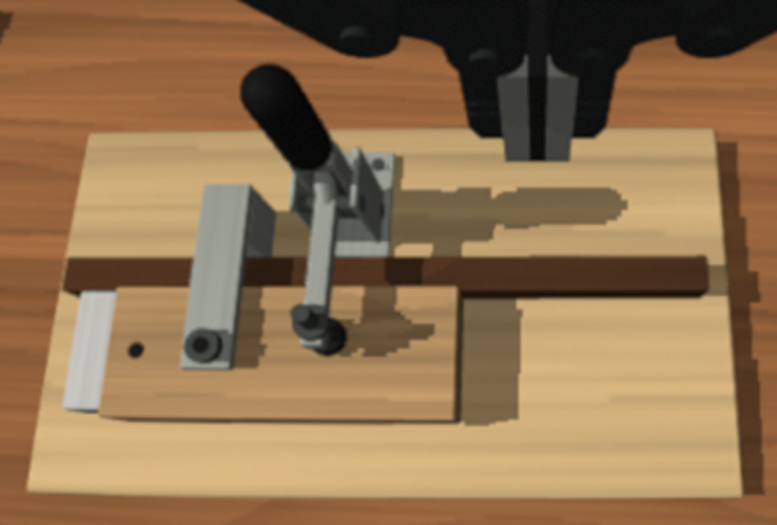

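The picture shows the handle upright again (end at (268,90)), the pad down on the blank (330,338), and the blank against both the stop and the fence. I'll check the blank's corners and the grip numerically.

```bash
python3 - <<'E'
from h import *
d=load('w5'); f=lambda p:(639-(60+(p[0]+.5)/2.1-.5),399-(80+(p[1]+.5)/2.1-.5))
for n,p,z in [('LL',(99,416),.048),('LR',(456,421),.048),('UR',(457,288),.048),('bush',(203,345),.064),('stop tl',(80,291),.040),('stop bl',(65,409),.04),('grip',(268,90),.151),('fenceR',(706,291),.038)]:
    w=plane(d,[f(p)],z)[0]; print(n,(RZ.inv().apply(w-[*T0,0])*1e3).round(1))
E
```

```text
LL [-38.5 106.8  48. ]
LR [-39.  -61.5  48. ]
UR [ 23.9 -60.1  48. ]
bush [-7.2 53.1 64. ]
stop tl [ 23.9 131.9  40. ]
stop bl [-34.9 129.4  40. ]
grip [ 72.8   0.9 151. ]
fenceR [  24.9 -182.3   38. ]
```

```bash
python3 -c "
from h import *
print(job.hand_in())"
```

```text
the job is handed in; nothing more can be done
None
```

The clamp was opened, the blank pushed flush against the fence and end stop (within about 1 mm in the last picture), and the clamp locked back down on it; I handed the job in with about 36 s on the clock, and no verdict was returned.

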